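# Fold out the leg of a bench splash shield and hold the shield upright for clamping

### The arm

A 6-joint arm with a two-finger parallel gripper is mounted at the origin on the work surface. World frame = base frame: x ahead of the robot, y to its left, z up, the work surface at z = 0. Lengths are in mm, angles in rad, forces in N, time in s.
With the tool pointing down it reaches from about 275 to 750 mm from the base axis. Payload 10.2 kg.
Tool frame: the origin (TCP) lies at the very end of the fingers, on their centre line; the grasp point (between the pads) lies 19 mm behind it (ctrl.grip_depth is the distance from the TCP to the grasp point, in mm); z points along the fingers, x is the direction in which the jaws open and shut, and the axes are right-handed (so a half turn about z gives the same grasp; the last joint's range is limited). The gripper opens to 85 mm and grips with 20 to 120 N. Pads are 22 mm wide; open, the fingers measure 114 mm over their backs; the gripper's body (76 mm by 85 mm) begins 54 mm behind the grasp point. The pads swing forward as they close: fully open they stand 13 mm farther back than shut.
Start: joints at [-1.512, 0.313, 1.498, -0, 1.331, -0.223], TCP at [145.981, -504.302, 231.294] pointing down, gripper open.
Joint ranges: [-2.94, 2.94], [-0.97, 2.17], [0.19, 2.56], [-1.23, 4.37], [0.02, 3.11], [-2.88, 2.88]. Speed limits (rad/s): [2.39, 2.39, 3.01, 3.14, 3.14, 3.14].

### API

Orientations are given as a unit quaternion [w, x, y, z].
In Python, from rig import ctrl gives the robot as it stands.
- The arm moves only by the tool play_rows, never from a script. Its argument "motion" is a list of rows, each a list of 2 entries, a list of its own where there are three numbers: the shift along the tool's x, y, z in mm, then the turn, a rotation vector about the tool's x, y, z in degrees. A call has 1 to 20 rows; each row shifts and turns the commanded pose from where the row before left it, along the tool's axes as they then stand; what a row does not reach is not made up. A row lasts 1/12 s, in which the tool goes at most 41.7 mm and 7.16 degrees, less where a joint would pass 70% of its speed; a pose out of reach is approached as far as the arm can. A call with a gripper value outside its range is refused whole. "fingers" is the finger opening in mm, from 0 to 85.4, set as the call begins (left out, the last holds). The fingers move at their own pace and stop on an object; "squeeze" is the grip in N (left out, the last holds). Time passes only in rows, so rows that do not move let the fingers close. It gives the time, the measured TCP pose, the force and the opening at its end, in the units of the state.
- ctrl.sense(): the state, without advancing time (a new reading comes with each control period).
- ctrl.capture(name): name is "side" or "top" or "wrist"; returns the picture (400x640x3 uint8, red, green, blue); there is no depth.
- ctrl.get_calibration(name): a dict with "K" (3x3 intrinsics, pixels), "k1" (the pictures are not rectified: a ray, as slopes to the right and down, at radius r is drawn at 1 + k1 r^2 times it, then the intrinsics apply), "R" (3x3) and "t" (3): a world point X has camera coordinates R X + t; the wrist camera has in their place "tool_from_camera" (4x4, takes a point from camera to tool coordinates, whose origin is the TCP and whose axes are the tool frame's). Camera axes: x right, y down, z forward; pixel columns grow to the right and rows downward; lengths in mm; the calibration is good to about 2 mm. A picture is of the moment at which its call begins: read the wrist's pose just before it. get_calibration takes no time and is no camera call.
- ctrl.finish_job(): hands the job in, once; it reports no verdict.
Trained networks look in the newest picture that a camera, given by its name, has taken for a name from the list of things; names that differ only in an ending like _2 or _b are one class to them, and where a whole thing is asked for, a point or a joint stands for the part that bears it (a point fixed in the world has none). Each returns a list of dicts, best first, with "p" (0 to 1); they miss things now and then, are a little off and sometimes report something else, mostly with a low value. They report only what shows in the picture. A call takes as long as a camera call. They do not tell look-alikes from the thing itself.
- ctrl.spot_in(camera, name): "position" ([column, row] as shares, 0 to 1, of the picture: columns of its width, rows of its height, amid what is visible of it).
The state is a dict: "time_s": time; "joints": joint angles; "dq": joint speeds; "tau": joint torques, N m; "eef_pos": TCP position; "ee_rot": TCP orientation; "force": force on the tool from outside, world axes, zero at the start; "wrist_torque": the same for the moment, N m; "grip_width": opening from 0.0 (shut) to 1.0 (fully open).
Only numpy, scipy, OpenCV 4.12 (cv2) and the standard library are available. Lean on these libraries where they do the work, as an engineer would, in place of code of your own. Each camera call takes 0.05 s, during which the arm holds its last target. There are 200 camera calls.

### The job

The splash shield is to be clamped upright: first lift the roll of label tape up and off the shield's folded leg and put it in the steel tray. Then flip the leg over and down until it is fully open, grip the shield by its top rail, swing it upright and keep holding it there, off its rests and off its leg, so that I can tighten the pivot knobs. Finish while still holding it, and leave the other things on the bench where they are.

Things in the scene. Friction and masses are not known exactly. Their poses are not given: they have to be found in the camera images.
- shield_base: Grey steel base plate of the splash shield, fixed to the bench: 225 mm long (its x) by 125 mm wide (y from -47 to +78 mm), 10 mm thick. Origin on the bench surface, below the middle of the shield's pivot (hub) line; x runs along the shield, towards the end that has the leg; -y is the side to which the leg opens; z up. Two lugs with black clamp knobs at x = +-104 mm carry the pivot; two rest posts 80 mm tall at x = +-90 mm, y = +23 to +42 mm stop the shield in its parked lean.
- hub_mid (a point): Middle of the shield's pivot line, 30 mm above the bench; its axes turn with the shield: x along the pivot, z up along the shield's plane to the top rail, y out of its face.
- shield (a joint): Lean of the shield about the pivot, rad. 0 = upright; negative = leaning to +y of the base (parked on its rests at -0.30, where it starts); positive = leaning to the leg's side (-y). The pivot is loose (the clamp knobs are undone, friction below 0.02 N m): unheld, the upright shield tips over; with the leg fully open it comes to rest on the leg's foot at about +0.14, with the leg folded it would fall on to 1.35. The shield weighs about 1 kg.
- top_rail: The shield's top rail, an aluminium tube 16 mm in diameter, straight over 148 mm along the shield's x, part of the frame. Origin at the middle of the tube's axis, 235 mm from the pivot line; axes as hub_mid. Below it is a clear pane 5 mm thick in the shield's middle plane; the frame is 196 mm wide over its 16 mm side tubes.
- leg (a joint): Angle of the steel leg (kickstand) against the shield, rad. 0 = folded up along the shield's side tube (start); 2.54 = fully open, against its stop. Positive turns the leg's tip from up towards -y of the base and down (right-handed about the shield's +x). An over-centre spring keeps it folded, about 1 N at the foot starts it; past about 1.1 rad (shield parked) it swings down by itself and stays open.
- leg_pivot (a point): Centre of the leg's pivot, on the shield's x end, 118 mm from the shield's middle and 110 mm above the pivot line along the shield; the leg turns about the shield's x axis here, in the plane of this point. Round it sit a drum and cap 32 mm in diameter, and outside them a slim spring strut (12 mm thick, reaching 136 mm from the middle) down to a pin 50 mm below.
- leg_foot (a point): The leg's bent foot, 145 mm from the leg's pivot: a 10 mm round rod that runs outwards (shield's +x, level) from the leg. This point is on the rod's axis, 24 mm out from the leg's rod. The rod ends in a rubber sleeve 18 mm in diameter that begins 17 mm and ends 35 mm farther out than this point. At the start the roll hangs on the rod at this point; the foot is about 274 mm above the bench.
- tape_roll: Roll of cream label tape on a cardboard core, about 70 g: outer diameter 66 mm, hole 38 mm, 19 mm wide. Origin at its centre; x is its axis, along the foot as it hangs (its centre hangs 14 mm below the foot's axis). Lifted by 14 mm the hole is centred on the foot, and it passes over the rubber sleeve outwards.
- tray_in (a point): Centre of the inner floor, 4 mm above the bench, of an open stainless tray 140 mm (its x) by 180 mm (y), 35 mm high, walls 4 mm, fixed to the bench. Its axes are the tray's.
- tip_box: Bystander: blue pipette-tip box with white deck, 118 x 82 x 52 mm, origin under its centre.
- bottle: Bystander: glass bottle with blue cap, 56 mm in diameter, 135 mm tall, origin under its centre.
- beaker: Bystander: glass beaker, 52 mm in diameter, 62 mm tall, origin under its centre.
- timer: Bystander: white bench timer lying flat, 50 x 64 x 20 mm, origin under its centre.
- slide_box: Bystander: wooden slide box, 88 x 100 x 30 mm, origin under its centre.
- marker: Bystander: marker pen lying flat, 142 mm long along its x, 13 mm thick, origin under its middle.
Not all that is in view belongs to the job. What is shaped like the tape_roll but pink or purple is not meant.

How it is judged:
By the outcome, as a careful person would: the job done as asked, in the order asked, and still so for the second after the job is handed in, while the arm keeps its last pose, push and grip.
It also fails if it takes over 72 s, if anything falls off the work surface, if the arm or the gripper's body presses on something with over 40 N, if the wrist force passes 120 N, or if a joint passes its speed limit or range.

## Working session

There is one attempt and no reset: what is moved stays moved. The work goes in short steps, Python scripts to look and compute and a tool call to move; the robot and the scene stay as the last step left them, time stands still between calls to the robot, and variables do not carry over. Pictures are saved under pics/ and viewed, about 8 in all and at most 12, crops included, and the job is handed in when it is done.

Besides the shell and the picture viewer there is one more tool, called after ">>>" in YAML: its name, and indented under it one key for each argument. play_rows: Moves the arm, as the interface text tells. Its arguments: {"type":"object","properties":{"motion":{"type":"array"},"fingers":{"type":"number"},"squeeze":{"type":"number"}},"required":["motion"]}

```bash
ls; mkdir -p pics; python3 - <<'E'
from rig import ctrl
import cv2,numpy as np
s=ctrl.sense();print(s)
for n in("side","top"):
    im=ctrl.capture(n);cv2.imwrite(f"pics/{n}0.png",im[...,::-1])
    c=ctrl.get_calibration(n);print(n,c)
    for o in("shield_base","top_rail","tape_roll","leg_foot","leg_pivot","tray_in","bottle","tip_box","beaker","slide_box"):
        try:print(o,[(np.round(np.array(d["position"])*[640,400],1).tolist(),round(d["p"],2)) for d in ctrl.spot_in(n,o)][:4])
        except Exception as e:print(o,e)
print(ctrl.get_calibration("wrist"))
a=cv2.imread("pics/side0.png");b=cv2.imread("pics/top0.png")
E
```

```text
pics
{'time_s': 0.0, 'joints': array([-1.51241056e+00,  3.13449187e-01,  1.49844549e+00,  1.84416888e-05,
        1.33097630e+00, -2.23374502e-01]), 'dq': array([-0.00102618,  0.00104876, -0.00138969,  0.001632  , -0.00111261,
       -0.00067283]), 'tau': array([-4.90345002e-06, -4.12262464e+01, -2.59742564e+01, -1.92603352e-04,
        4.16200128e-03, -1.46199307e-05]), 'eef_pos': array([ 145.96516389, -504.03700943,  230.73232013]), 'ee_rot': array([-4.93450686e-04,  7.99387952e-01, -6.00814858e-01, -4.06345455e-04]), 'force': array([ 0.31723499, -0.95379504, -0.37089833]), 'wrist_torque': array([-0.01541434,  0.03390323, -0.03403306]), 'grip_width': 1.0009450840120262}
side {'K': array([[439.21558089,   0.        , 316.20149878],
       [  0.        , 439.21558089, 205.72858375],
       [  0.        ,   0.        ,   1.        ]]), 'k1': -0.0008722414954213837, 'R': array([[-0.8342171 , -0.55125381, -0.01417947],
       [-0.30826171,  0.48750733, -0.81689125],
       [ 0.45722701, -0.67709367, -0.5766174 ]]), 't': array([458.27194304, 324.43964286, 852.55487301])}
shield_base [([3
[... 1251 characters left out ...]

tip_box [([414.8, 226.8], 0.94)]
beaker [([383.1, 235.5], 0.54), ([304.9, 182.1], 0.16)]
slide_box [([413.6, 152.0], 0.83), ([315.6, 217.9], 0.34)]
{'K': array([[347.1908508 ,   0.        , 312.79683301],
       [  0.        , 347.1908508 , 198.28620668],
       [  0.        ,   0.        ,   1.        ]]), 'k1': 0.0031297983841451524, 'tool_from_camera': array([[ 9.99998547e-01,  5.16390959e-04,  1.62462017e-03,
         4.68323509e-02],
       [-9.27194832e-04,  9.64481034e-01,  2.64150479e-01,
        -6.74383805e+01],
       [-1.43051043e-03, -2.64151602e-01,  9.64480111e-01,
        -1.42990922e+02],
       [ 0.00000000e+00,  0.00000000e+00,  0.00000000e+00,
         1.00000000e+00]])}
```

View pics/side0.png

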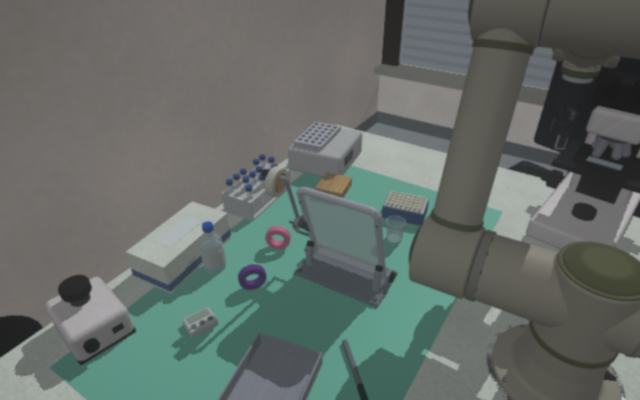

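View pics/top0.png

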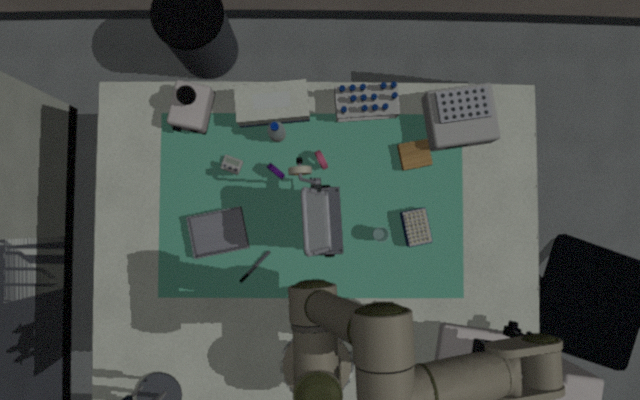

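The side view shows cream roll on the foot at (277,180), pink ring (278,238), and purple ring (251,277). The cream one hanging on the leg's foot is meant. I'll confirm it in an enlarged crop, which I'll also use for measuring.

```bash
python3 - <<'E'
import cv2,numpy as np
a=cv2.imread("pics/side0.png");b=cv2.imread("pics/top0.png")
A=cv2.resize(a[155:305,250:410],None,fx=4,fy=4,interpolation=cv2.INTER_CUBIC)  # 640x600
B=cv2.resize(b[140:270,170:350],None,fx=4.4,fy=4.4,interpolation=cv2.INTER_CUBIC)
for im,x0,y0,f in((A,250,155,4),(B,170,140,4.4)):
    im[:]=np.clip(im*1.5,0,255)
    for x in range(x0,x0+190,10):
        cv2.line(im,(int((x-x0)*f),0),(int((x-x0)*f),6 if x%50 else 18),(255,255,255),1)
    for y in range(y0+(-y0)%10,y0+190,10):
        cv2.line(im,(0,int((y-y0)*f)),(6 if y%50 else 18,int((y-y0)*f)),(255,255,255),1)
cv2.imwrite("pics/A.png",A);cv2.imwrite("pics/B.png",B)
E
```

```text
(no output)
```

View pics/A.png

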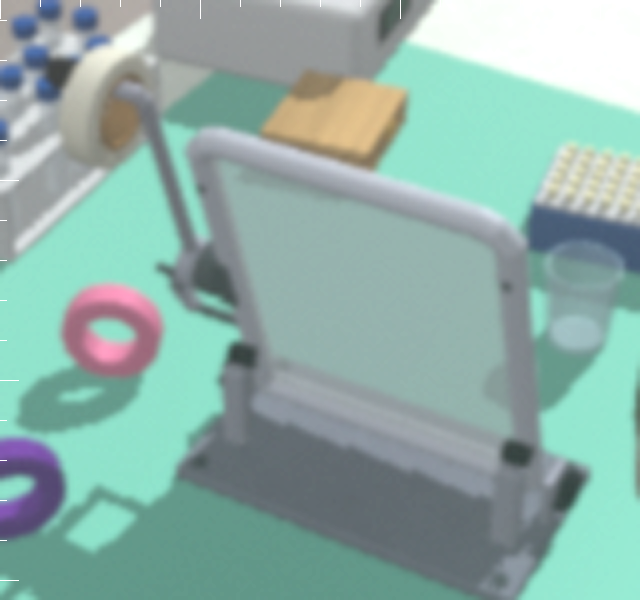

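View pics/B.png

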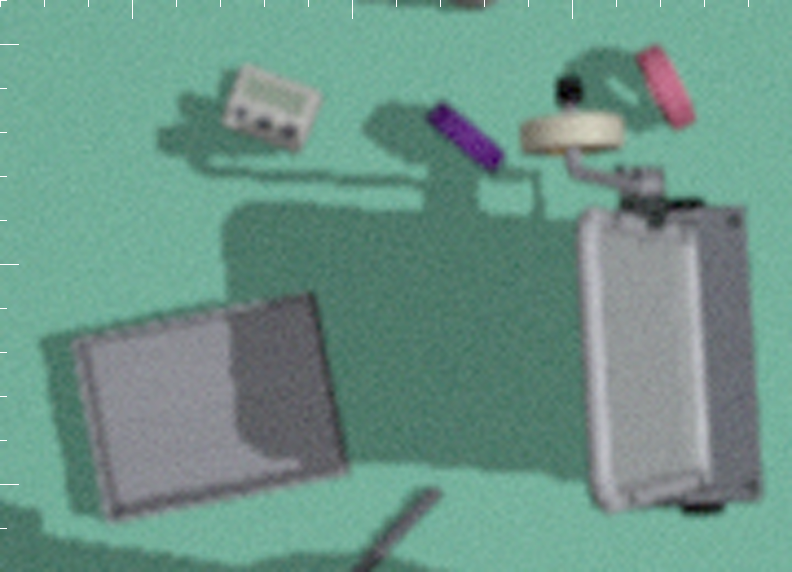

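Confirmed: the cream roll with the cardboard core hangs on the leg's foot (crop A (105,105), crop B (572,132)). The pink and purple rings stand elsewhere. Next I fit the base and tray poses.

```bash
cat >h.py <<'E'
from rig import ctrl
import cv2,numpy as np,json
from scipy.optimize import least_squares
from scipy.spatial.transform import Rotation as Ro
def rot(q): return Ro.from_quat([q[1],q[2],q[3],q[0]])
def proj(n,X,st=None):
    c=ctrl.get_calibration(n);X=np.atleast_2d(X)
    if n=="wrist":
        T=c["tool_from_camera"];P=rot(st["ee_rot"]).inv().apply(X-st["eef_pos"]);P=(P-T[:3,3])@T[:3,:3]
    else: P=X@c["R"].T+c["t"]
    s=P[:,:2]/P[:,2:];r=(s**2).sum(1,keepdims=True);s=s*(1+c["k1"]*r)
    return s@c["K"][:2,:2].T+c["K"][:2,2]
def b2w(p,X):
    c,s=np.cos(p[2]),np.sin(p[2]);X=np.atleast_2d(X)
    return X@np.array([[c,s,0],[-s,c,0],[0,0,1]])+[p[0],p[1],0]
def sh(x,h,d=0,a=-.3): # shield coords -> base; a lean
    return [x,-h*np.sin(a)+d*np.cos(a),30+h*np.cos(a)+d*np.sin(a)]
E
python3 - <<'E'
from h import *
fa=lambda u:[250+u[0]/4-.4,155+u[1]/4-.4]; fb=lambda u:[170+u[0]/4.4-.4,140+u[1]/4.4-.4]
S=[([112,78,10],(180,470)),([-112,78,10],(510,598)),([-112,-47,10],(590,470)),(sh(142,241),(108,108)),(sh(118,255),(138,95)),(sh(90,240),(198,140)),(sh(-90,240),(520,232))]
T=[([112.5,-47,10],(745,210)),([-112.5,-47,10],(760,498)),(sh(177,255),(568,78)),(sh(142,241)[:2]+[290],(572,132)),(sh(98,230),(593,213)),(sh(-98,230),(610,505))]
f=lambda p:np.concatenate([(proj("side",b2w(p,[a for a,_ in S]))-[fa(u) for _,u in S]).ravel(),(proj("top",b2w(p,[a for a,_ in T]))-[fb(u) for _,u in T]).ravel()])
r=least_squares(f,[450,0,0],x_scale=[10,10,.1],loss="soft_l1");p=r.x
print(p,f(p).reshape(-1,2).round(1).tolist())
C=[([-70,90,35]),([70,90,35]),([70,-90,35]),([-70,-90,35])]
U=[(110,520),(78,342),(312,293),(346,468)]
U=[fb(u) for u in U]
g=lambda q:(proj("top",b2w(q,C))-U).ravel()
q=least_squares(g,[420,300,0],x_scale=[10,10,.1]).x;print(q,g(q).round(1))
json.dump(dict(base=p.tolist(),tray=q.tolist()),open("fit.json","w"))
print("roll",b2w(p,sh(142,255))-[0,0,14],"rail",b2w(p,sh(0,235)))
E
```

```text
[ 4.75458168e+02 -3.23876357e+01  6.97791376e-02] [[-1.5, 0.1], [0.8, 1.6], [0.9, -0.6], [1.3, -0.5], [1.8, 1.2], [-0.6, -2.0], [-2.1, -1.3], [-0.3, -1.4], [1.0, 0.8], [-0.6, 0.0], [0.7, -0.4], [-1.5, -1.5], [-0.7, 2.6]]
[4.37728549e+02 3.23973618e+02 2.08879166e-01] [ 0.2  0.7 -0.8 -1.  -0.  -1.1  0.7  1.3]
roll [[611.8584747   52.68722684 259.61080473]] rail [[470.61613083  36.8906077  254.50407494]]
```

```bash
cat >>h.py <<'E'
F=json.load(open("fit.json")) if __import__("os").path.exists("fit.json") else {}
def plan(pos,yaw=None,lean=0.,st=None):
    """turn (deg, tool axes) then shift (tool axes after the turn). lean: tool tilted with the shield."""
    st=st or ctrl.sense();R0=rot(st["ee_rot"]);yaw=F["base"][2] if yaw is None else yaw
    # tool x=-base y, y=-base x, z=-up ; lean about base x
    B=Ro.from_euler("z",yaw)*Ro.from_euler("x",lean)*Ro.from_matrix(np.array([[0,-1,0],[-1,0,0],[0,0,-1.]]).T)
    print("tcp",st["eef_pos"].round(1),"F",st["force"].round(1),"w",round(st["grip_width"]*85.4,1),"t",st["time_s"])
    print("turn",(R0.inv()*B).as_rotvec(degrees=True).round(2),"shift",B.inv().apply(np.ravel(pos)-st["eef_pos"]).round(1))
E
python3 - <<'E'
from h import *
p=F["base"]
plan(b2w(p,sh(142,255))[0]*[1,1,0]+[0,0,345])
for t in((278.3,237),(251,277)):pass
E
```

```text
tcp [ 146.  -504.3  231.3] F [-0.4  0.3  0.6] w 85.3 t 1.1
turn [-0.    0.   12.15] shift [-523.2 -503.6 -113.7]
```

>>> play_rows:
  motion:
    - [[0,0,-30],[0,0,6.1]]
    - [[0,0,-30],[0,0,6.05]]
    - [[-29,-28,-3],[0,0,0]]
    - [[-29,-28,-3],[0,0,0]]
    - [[-29,-28,-3],[0,0,0]]
    - [[-29,-28,-3],[0,0,0]]
    - [[-29,-28,-3],[0,0,0]]
    - [[-29,-28,-3],[0,0,0]]
    - [[-29,-28,-3],[0,0,0]]
    - [[-29,-28,-3],[0,0,0]]
    - [[-29,-28,-3],[0,0,0]]
    - [[-29,-28,-3],[0,0,0]]
    - [[-29,-28,-3],[0,0,0]]
    - [[-29,-28,-3],[0,0,0]]
    - [[-29,-28,-3],[0,0,0]]
    - [[-29,-28,-3],[0,0,0]]
    - [[-29,-28,-3],[0,0,0]]
    - [[-29,-28,-3],[0,0,0]]
    - [[-29,-28,-3],[0,0,0]]
    - [[-29,-28,-3],[0,0,0]]
  fingers: 85
  squeeze: 30

```text
time_s: 2.77
eef_pos: [613.2, 53.5, 345.4]
ee_rot: [-0.0, 0.731, -0.682, 0.0]
force: [-0.4, 0.3, 0.0]
grip_width: 0.992
```

```bash
python3 - <<'E'
from h import *
p=F["base"]
plan(b2w(p,sh(142,255))[0]*[1,1,0]+[0,0,345])
st=ctrl.sense();im=ctrl.capture("wrist")[...,::-1].copy()
def ov(X,c):
    for u in proj("wrist",b2w(p,X),st): cv2.circle(im,tuple(int(v) for v in u),3,c,1)
ov([sh(x,235) for x in (-74,0,74)],(0,0,255))
ov([sh(118,255),sh(142,255),sh(177,255),sh(118,110)],(0,255,0))
ov([np.array(sh(142,255))-[0,0,14]+[9.5*k,33*np.cos(a),33*np.sin(a)] for a in np.arange(0,6.3,.52) for k in(-1,1)],(255,0,0))
cv2.imwrite("pics/w1.png",im)
E
```

```text
tcp [613.2  53.5 345.4] F [-0.4  0.3  0. ] w 84.7 t 2.7667
turn [-0.01 -0.01  0.01] shift [0.7 1.4 0.4]
```

View pics/w1.png

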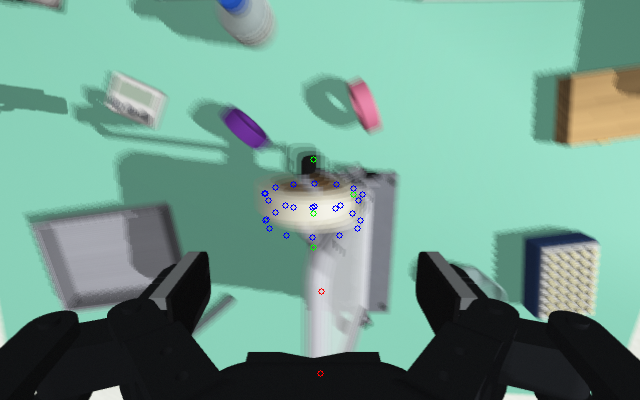

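The overlay of the fitted model lies on the roll (313,207), the foot and the rail (319,290) to within a few mm. I'll descend and grip the roll across its diameter.

>>> play_rows:
  motion:
    - [[0.5,0,24],[0,0,0]]
    - [[0,0,24],[0,0,0]]
    - [[0,0,24],[0,0,0]]
    - [[0,0,20],[0,0,0]]
    - [[0,0,16],[0,0,0]]
    - [[0,0,0],[0,0,0]]

```text
time_s: 3.32
eef_pos: [611.2, 51.1, 233.8]
ee_rot: [0.002, 0.731, -0.682, -0.002]
force: [0.0, 0.4, -0.9]
grip_width: 0.999
```

>>> play_rows:
  motion:
    - [[0,0,0],[0,0,0]]
    - [[0,0,0],[0,0,0]]
    - [[0,0,0],[0,0,0]]
    - [[0,0,0],[0,0,0]]
    - [[0,0,0],[0,0,0]]
    - [[0,0,0],[0,0,0]]
    - [[0,0,0],[0,0,0]]
    - [[0,0,0],[0,0,0]]
  fingers: 50
  squeeze: 25

```text
time_s: 3.98
eef_pos: [612.9, 50.9, 238.7]
ee_rot: [-0.001, 0.731, -0.682, 0.001]
force: [-0.5, -0.6, 6.2]
grip_width: 0.766
```

```bash
python3 - <<'E'
from h import *
p=F["base"]
plan(b2w(p,sh(142,255))[0])
st=ctrl.sense();im=ctrl.capture("wrist")[...,::-1].copy()
jm=ctrl.capture("side")[...,::-1]
c=cv2.resize(jm[140:290,200:360],None,fx=2.67,fy=2.67)
cv2.imwrite("pics/w2.png",np.hstack([cv2.resize(im[:,120:520],(400,400)),c[:400,:400]]))
E
```

```text
tcp [612.9  50.9 238.7] F [-0.5 -0.6  6.2] w 65.4 t 3.9833
turn [-0.16 -0.03 -0.  ] shift [ -1.8   0.9 -34.9]
```

View pics/w2.png

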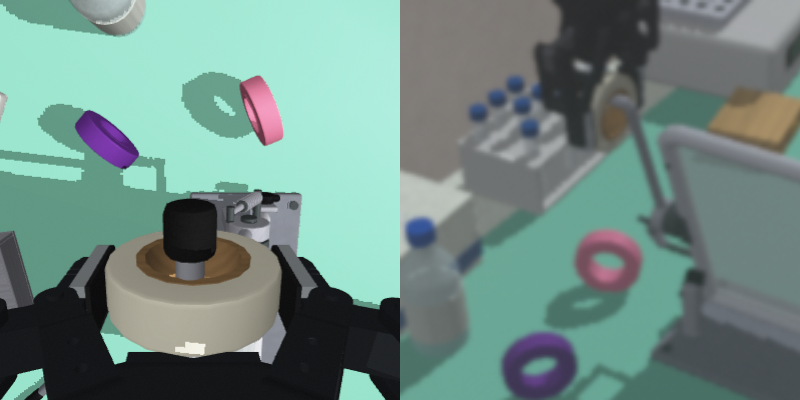

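Roll is gripped (65 mm): in the wrist crop the cream ring is between the pads around (190,290), with the black sleeve in its hole. Lifting 15 mm.

>>> play_rows:
  motion:
    - [[0,0,-5],[0,0,0]]
    - [[0,0,-5],[0,0,0]]
    - [[0,0,-5],[0,0,0]]
    - [[0,0,0],[0,0,0]]
    - [[0,0,0],[0,0,0]]
    - [[0,0,0],[0,0,0]]

```text
time_s: 4.58
eef_pos: [612.3, 51.1, 252.0]
ee_rot: [0.0, 0.731, -0.682, -0.0]
force: [-0.6, 0.1, -0.1]
grip_width: 0.77
```

```bash
python3 - <<'E'
from h import *
p=F["base"]
plan(b2w(p,sh(142,255))[0])
st=ctrl.sense();im=ctrl.capture("wrist")[...,::-1].copy()
jm=ctrl.capture("side")[...,::-1]
c=cv2.resize(jm[150:230,240:320],(400,400),interpolation=cv2.INTER_CUBIC)
cv2.imwrite("pics/w3.png",np.hstack([cv2.resize(im[150:400,190:440],(400,400)),c]))
E
```

```text
tcp [612.3  51.1 252. ] F [-0.6  0.1 -0.1] w 65.8 t 4.5833
turn [ 0.03  0.01 -0.  ] shift [ -1.7   0.3 -21.6]
```

View pics/w3.png

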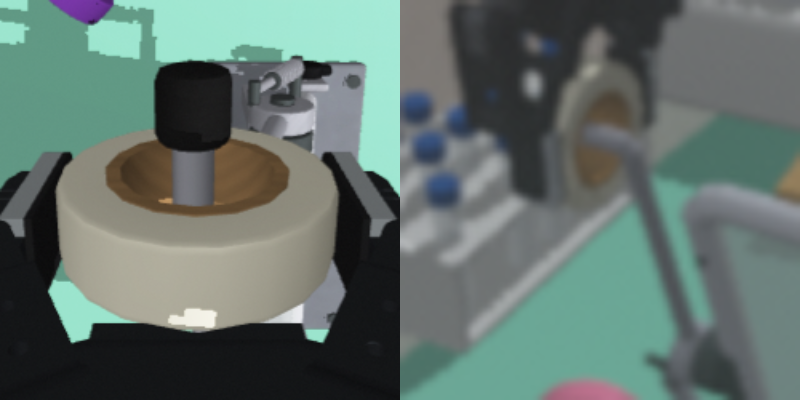

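>>> play_rows:
  motion:
    - [[0,-8,0],[0,0,0]]
    - [[0,-10,0],[0,0,0]]
    - [[0,-12,0],[0,0,0]]
    - [[0,-12,0],[0,0,0]]
    - [[0,-12,0],[0,0,0]]
    - [[0,-12,0],[0,0,0]]
    - [[0,-4,0],[0,0,0]]
    - [[0,0,-10],[0,0,0]]
    - [[0,0,-25],[0,0,0]]
    - [[0,0,-25],[0,0,0]]
    - [[0,0,-10],[0,0,0]]
    - [[0,0,0],[0,0,0]]

```text
time_s: 5.68
eef_pos: [682.3, 55.9, 326.4]
ee_rot: [-0.002, 0.731, -0.682, 0.002]
force: [0.4, 0.2, -0.3]
grip_width: 0.764
```

```bash
python3 - <<'E'
from h import *
q=F["tray"]
plan([q[0],q[1],200],yaw=q[2])
E
```

```text
tcp [682.3  55.9 326.4] F [ 0.4  0.2 -0.3] w 65.3 t 5.6833
turn [-0.34 -0.08 -7.97] shift [-312.9  183.6  126.4]
```

>>> play_rows:
  motion:
    - [[0,0,0],[0,0,-4]]
    - [[0,0,0],[0,0,-4]]
    - [[-26,15.3,0],[0,0,0]]
    - [[-26,15.3,0],[0,0,0]]
    - [[-26,15.3,0],[0,0,0]]
    - [[-26,15.3,5],[0,0,0]]
    - [[-26,15.3,15],[0,0,0]]
    - [[-26,15.3,15],[0,0,0]]
    - [[-26,15.3,15],[0,0,0]]
    - [[-26,15.3,15],[0,0,0]]
    - [[-26,15.3,15],[0,0,0]]
    - [[-26,15.3,15],[0,0,0]]
    - [[-26,15.3,15],[0,0,0]]
    - [[-26,15.3,15],[0,0,0]]
    - [[0,0,30],[0,0,0]]
    - [[0,0,35],[0,0,0]]
    - [[0,0,35],[0,0,0]]
    - [[0,0,30],[0,0,0]]
    - [[0,0,15],[0,0,0]]
    - [[0,0,5],[0,0,0]]

```text
time_s: 7.35
eef_pos: [435.5, 321.9, 44.3]
ee_rot: [0.003, 0.777, -0.629, -0.001]
force: [0.4, 0.6, -0.6]
grip_width: 0.768
```

```bash
python3 - <<'E'
from h import *
q=F["tray"]
plan([q[0],q[1],18],yaw=q[2])
E
```

```text
tcp [435.5 321.9  44.3] F [ 0.4  0.6 -0.6] w 65.6 t 7.35
turn [ 0.33 -0.07  0.03] shift [-1.6 -2.6 26.3]
```

>>> play_rows:
  motion:
    - [[0,0,9],[0,0,0]]
    - [[0,0,9],[0,0,0]]
    - [[0,0,5],[0,0,0]]
    - [[0,0,0],[0,0,0]]
    - [[0,0,0],[0,0,0]]

```text
time_s: 7.77
eef_pos: [438.0, 323.0, 24.6]
ee_rot: [-0.0, 0.777, -0.629, 0.0]
force: [0.1, -0.5, 0.3]
grip_width: 0.77
```

>>> play_rows:
  motion:
    - [[0,0,0],[0,0,0]]
    - [[0,0,0],[0,0,0]]
    - [[0,0,0],[0,0,0]]
    - [[0,0,0],[0,0,0]]
    - [[0,0,0],[0,0,0]]
    - [[0,0,0],[0,0,0]]
    - [[0,0,-5],[0,0,0]]
    - [[0,0,-15],[0,0,0]]
    - [[0,0,-30],[0,0,0]]
    - [[0,0,-35],[0,0,0]]
    - [[0,0,-40],[0,0,0]]
    - [[0,0,-40],[0,0,0]]
    - [[0,0,-40],[0,0,0]]
  fingers: 85

```text
time_s: 8.85
eef_pos: [437.3, 322.8, 231.8]
ee_rot: [-0.0, 0.777, -0.629, 0.0]
force: [0.1, 1.1, 0.2]
grip_width: 0.996
```

```bash
python3 - <<'E'
from h import *
p=F["base"]
plan(b2w(p,sh(158,255))[0]*[1,1,0]+b2w([0,0,p[2]],[0,60,0])[0]+[0,0,330])
plan(b2w(p,sh(158,255))[0]*[1,1,0]+b2w([0,0,p[2]],[0,60,0])[0]+[0,0,330])
im=ctrl.capture("wrist")[...,::-1];jm=ctrl.capture("side")[...,::-1]
cv2.imwrite("pics/w4.png",np.hstack([cv2.resize(im,(400,250)),cv2.resize(jm,(400,250))]))
E
```

```text
tcp [437.3 322.8 231.8] F [0.1 1.1 0.2] w 85.1 t 8.85
turn [-0.02  0.01  8.  ] shift [ 221.6 -171.3  -98.2]
tcp [437.3 322.8 231.8] F [0.1 1.1 0.2] w 85.1 t 8.85
turn [-0.02  0.01  8.  ] shift [ 221.6 -171.3  -98.2]
```

View pics/w4.png

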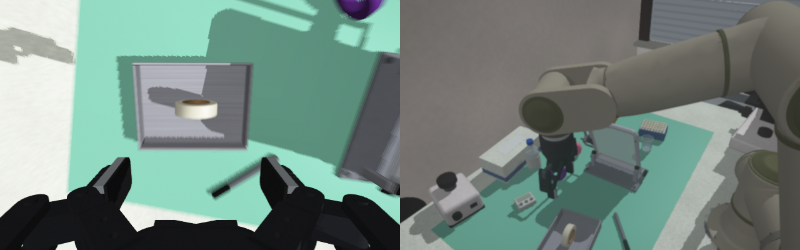

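The roll stands in the tray (wrist panel (196,107); side panel (568,235)). Next is the leg: close the fingers and go to the +y side of the foot.

>>> play_rows:
  motion:
    - [[0,0,-20],[0,0,4]]
    - [[0,0,-20],[0,0,4]]
    - [[22.2,-16.3,-3],[0,0,0]]
    - [[22.2,-16.3,-3],[0,0,0]]
    - [[22.2,-16.3,-3],[0,0,0]]
    - [[22.2,-16.3,-3],[0,0,0]]
    - [[22.2,-16.3,-3],[0,0,0]]
    - [[22.2,-16.3,-3],[0,0,0]]
    - [[22.2,-16.3,-3],[0,0,0]]
    - [[22.2,-16.3,0],[0,0,0]]
    - [[22.2,-16.3,0],[0,0,0]]
    - [[22.2,-16.3,0],[0,0,0]]
    - [[0,0,15],[0,0,0]]
    - [[0,0,20],[0,0,0]]
    - [[0,0,8],[0,0,0]]
    - [[0,0,0],[0,0,0]]
  fingers: 0

```text
time_s: 10.28
eef_pos: [615.0, 112.9, 245.1]
ee_rot: [0.001, 0.731, -0.682, -0.002]
force: [-0.2, -0.4, 0.3]
grip_width: -0.005
```

```bash
python3 - <<'E'
from h import *
p=F["base"]
plan(b2w(p,[150,135,250])[0])
E
```

```text
tcp [615.  112.9 245.1] F [-0.2 -0.4  0.3] w -0.5 t 10.2833
turn [ 0.25  0.02 -0.  ] shift [ 0.2 -0.6 -4.9]
```

>>> play_rows:
  motion:
    - [[15,0,-3],[0,0,0]]
    - [[15,0,0],[0,0,0]]
    - [[7,0,-1],[0,0,0]]
    - [[7,0,-1],[0,0,0]]
    - [[7,0,-1],[0,0,0]]
    - [[7,0,-1],[0,0,0]]
    - [[7,0,-1],[0,0,0]]
    - [[7,0,0],[0,0,0]]
    - [[7,0,0],[0,0,0]]
    - [[7,0,1],[0,0,0]]
    - [[7,0,1],[0,0,0]]
    - [[7,0,1],[0,0,0]]

```text
time_s: 11.28
eef_pos: [622.8, 12.4, 252.0]
ee_rot: [0.0, 0.731, -0.682, -0.0]
force: [0.5, 0.6, 0.1]
grip_width: 0.002
```

```bash
python3 - <<'E'
from h import *
p=F["base"]
plan(b2w(p,[150,35,255])[0])
im=ctrl.capture("wrist")[...,::-1];jm=ctrl.capture("side")[...,::-1]
cv2.imwrite("pics/w5.png",np.hstack([cv2.resize(im,(400,250)),cv2.resize(jm[130:290,200:456],(400,250))]))
E
```

```text
tcp [622.8  12.4 252. ] F [0.5 0.6 0.1] w 0.1 t 11.2833
turn [ 0.02  0.   -0.  ] shift [-0.6  0.1 -3. ]
```

View pics/w5.png

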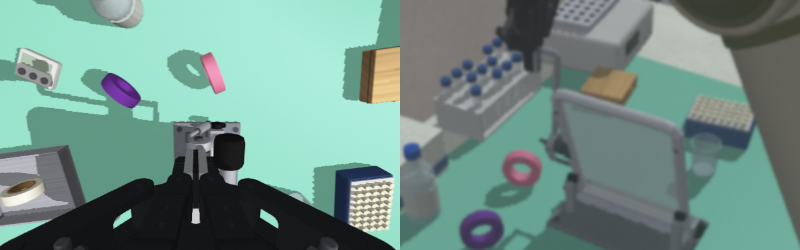

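The leg is following the finger (foot sleeve right of the fingers at (230,150)), and the shield is still parked. Continuing.

>>> play_rows:
  motion:
    - [[7,0,1],[0,0,0]]
    - [[7,0,1],[0,0,0]]
    - [[7,0,1],[0,0,0]]
    - [[7,0,2],[0,0,0]]
    - [[7,0,2],[0,0,0]]
    - [[7,0,2],[0,0,0]]
    - [[7,0,3],[0,0,0]]
    - [[7,0,3],[0,0,0]]
    - [[7,0,4],[0,0,0]]
    - [[7,0,5],[0,0,0]]
    - [[7,0,6],[0,0,0]]
    - [[7,0,6],[0,0,0]]
    - [[7,0,6],[0,0,0]]
    - [[6,0,7],[0,0,0]]
    - [[6,0,7],[0,0,0]]
    - [[6,0,7],[0,0,0]]
    - [[6,0,7],[0,0,0]]
    - [[0,0,0],[0,0,0]]
    - [[0,0,0],[0,0,0]]

```text
time_s: 12.97
eef_pos: [630.8, -101.8, 181.9]
ee_rot: [0.0, 0.731, -0.682, -0.0]
force: [0.6, -0.4, -0.3]
grip_width: 0.0
```

>>> play_rows:
  motion:
    - [[0,0,-20],[0,0,0]]
    - [[0,0,-40],[0,0,0]]
    - [[0,0,-40],[0,0,0]]
    - [[0,0,-30],[0,0,0]]
    - [[0,0,0],[0,0,0]]
  fingers: 60

```text
time_s: 13.38
eef_pos: [632.1, -101.5, 320.3]
ee_rot: [-0.003, 0.732, -0.682, 0.006]
force: [0.9, -0.2, 1.4]
grip_width: 0.698
```

```bash
python3 - <<'E'
from h import *
p=F["base"]
plan(b2w(p,sh(0,300))[0],lean=-.3)
st=ctrl.sense()
im=ctrl.capture("wrist")[...,::-1].copy();jm=ctrl.capture("side")[...,::-1]
t=2.24;pv=np.array(sh(118,110))
foot=lambda x,t:[x,pv[1]-145*np.sin(t),pv[2]+145*np.cos(t)]
pts=[foot(142,2.24),foot(177,2.24),sh(0,235),sh(74,235)]
j2=jm.copy()
for I,n in((im,"wrist"),(j2,"side")):
  for u in proj(n,b2w(p,pts),st): cv2.circle(I,tuple(int(v) for v in u),3,(0,0,255),1)
cv2.imwrite("pics/w6.png",np.vstack([np.hstack([im[:,:400] if 0 else cv2.resize(im,(400,250)),cv2.resize(j2[130:290,200:456],(400,250))])]))
E
```

```text
tcp [ 632.1 -101.5  320.3] F [ 0.9 -0.2  1.4] w 59.6 t 13.3833
turn [-0.67 16.9  -0.07] shift [-162.1  151.4  -46.3]
```

View pics/w6.png

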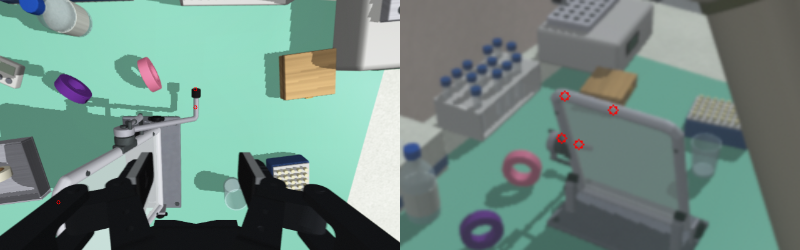

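The leg is open: the predicted fully-open foot points fall on the rod and sleeve (wrist panel (195,107) and (196,92)). Now I tilt the tool to the shield's lean and move above the rail.

>>> play_rows:
  motion:
    - [[0,0,-20],[0,5.65,0]]
    - [[0,0,-15],[0,5.65,0]]
    - [[0,0,-12],[0,5.65,0]]
    - [[-23,21.6,0],[0,0,0]]
    - [[-23,21.6,0],[0,0,0]]
    - [[-23,21.6,0],[0,0,0]]
    - [[-23,21.6,0],[0,0,0]]
    - [[-23,21.6,0],[0,0,0]]
    - [[-23,21.6,0],[0,0,0]]
    - [[-23,21.6,0],[0,0,0]]
    - [[0,0,0],[0,0,0]]
    - [[0,0,0],[0,0,0]]
    - [[0,0,0],[0,0,0]]

```text
time_s: 14.57
eef_pos: [469.2, 45.2, 311.6]
ee_rot: [0.101, 0.723, -0.674, 0.108]
force: [0.7, 0.6, 0.7]
grip_width: 0.701
```

```bash
python3 - <<'E'
from h import *
p=F["base"]
plan(b2w(p,sh(0,216))[0],lean=-.3)
st=ctrl.sense()
im=ctrl.capture("wrist")[...,::-1].copy()
for u in proj("wrist",b2w(p,[sh(0,235),sh(74,235),sh(98,215),sh(118,110),sh(30,235)]),st): cv2.circle(im,tuple(int(v) for v in u),3,(0,0,255),1);print(u)
cv2.imwrite("pics/w7.png",im)
E
```

```text
tcp [469.2  45.2 311.6] F [0.7 0.6 0.7] w 59.9 t 14.5667
turn [0.03 0.23 0.03] shift [-8.9 -0.8 76. ]
[297.89389548 217.21786095]
[296.51687281  89.35804185]
[297.68814683  47.81024607]
[302.88901168  41.49001148]
[297.36931571 168.368912  ]
```

View pics/w7.png

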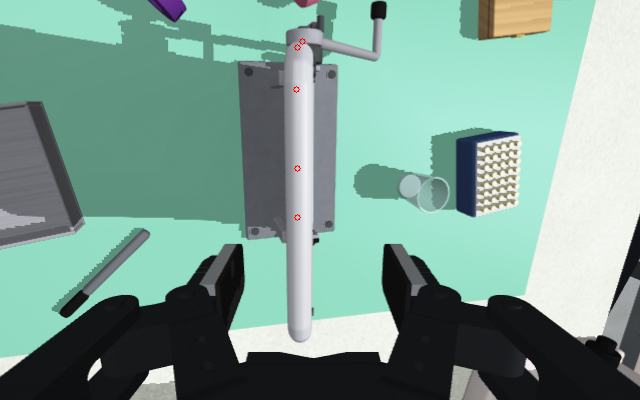

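Rail centre lies at column 299 against a predicted 298. Descending over it.

>>> play_rows:
  motion:
    - [[-8,0,0],[0,0.2,0]]
    - [[0,0,15],[0,0,0]]
    - [[0,0,20],[0,0,0]]
    - [[0,0,18],[0,0,0]]
    - [[0,0,13],[0,0,0]]
    - [[0,0,8],[0,0,0]]
    - [[0,0,2],[0,0,0]]
    - [[0,0,0],[0,0,0]]
    - [[0,0,0],[0,0,0]]

```text
time_s: 15.37
eef_pos: [470.5, 30.7, 237.7]
ee_rot: [0.101, 0.723, -0.674, 0.109]
force: [-0.2, 0.4, -0.1]
grip_width: 0.702
```

>>> play_rows:
  motion:
    - [[0,0,0],[0,0,0]]
    - [[0,0,0],[0,0,0]]
    - [[0,0,0],[0,0,0]]
    - [[0,0,0],[0,0,0]]
    - [[0,0,0],[0,0,0]]
    - [[0,0,0],[0,0,0]]
    - [[0,0,0],[0,0,0]]
    - [[0,0,0],[0,0,0]]
    - [[0,0,0],[0,0,0]]
    - [[0,0,0],[0,0,0]]
  fingers: 5
  squeeze: 60

```text
time_s: 16.2
eef_pos: [470.2, 30.8, 237.6]
ee_rot: [0.101, 0.723, -0.674, 0.109]
force: [-1.8, 3.7, 5.9]
grip_width: 0.164
```

```bash
python3 - <<'E'
from h import *
p=F["base"]
plan(b2w(p,sh(0,216))[0],lean=-.3)
plan(b2w(p,sh(0,216,a=0))[0],lean=0)
st=ctrl.sense();print(b2w([0,0,-p[2]],st["eef_pos"]-[p[0],p[1],0]))
E
```

```text
tcp [470.2  30.8 237.6] F [-1.8  3.7  5.9] w 14.0 t 16.2
turn [-0.05  0.05 -0.01] shift [-0.8 -0.9  1. ]
tcp [470.2  30.8 237.6] F [-1.8  3.7  5.9] w 14.0 t 16.2
turn [-5.000e-02 -1.714e+01 -1.000e-02] shift [63.4 -0.9 -8.4]
[[ -0.86428415  63.36320652 237.57038818]]
```

>>> play_rows:
  motion:
    - [[2.1,0,0],[0,-0.565,0]]
    - [[4.29,0,0],[0,-1.13,0]]
    - [[4.29,0,0],[0,-1.13,0]]
    - [[4.29,0,0],[0,-1.13,0]]
    - [[4.29,0,0],[0,-1.13,0]]
    - [[4.29,0,0],[0,-1.13,0]]
    - [[4.29,0,0],[0,-1.13,0]]
    - [[4.29,0,0],[0,-1.13,0]]
    - [[4.29,0,0],[0,-1.13,0]]
    - [[4.29,0,0],[0,-1.13,0]]
    - [[4.29,0,0],[0,-1.13,0]]
    - [[4.29,0,0],[0,-1.13,0]]
    - [[4.29,0,0],[0,-1.13,0]]
    - [[4.29,0,0],[0,-1.13,0]]
    - [[4.29,0,0],[0,-1.13,0]]
    - [[2.1,0,0],[0,-0.565,0]]
    - [[0,0,0],[0,0,0]]
    - [[0,0,0],[0,0,0]]
    - [[0,0,0],[0,0,0]]

```text
time_s: 17.78
eef_pos: [474.2, -32.3, 247.1]
ee_rot: [0.002, 0.731, -0.682, 0.001]
force: [-3.3, 0.6, -2.7]
grip_width: 0.17
```

```bash
python3 - <<'E'
from h import *
p=F["base"]
plan(b2w(p,sh(0,216,a=0))[0],lean=0)
st=ctrl.sense();print(b2w([0,0,-p[2]],st["eef_pos"]-[p[0],p[1],0]))
im=ctrl.capture("wrist")[...,::-1].copy();jm=ctrl.capture("side")[...,::-1].copy()
pv=np.array(sh(118,110,a=0));t=2.54
P=[[142,pv[1]-145*np.sin(t),pv[2]+145*np.cos(t)],[177,pv[1]-145*np.sin(t),pv[2]+145*np.cos(t)],sh(74,235,a=0),sh(98,110,a=0),sh(-98,110,a=0)]
for I,n in((im,"wrist"),(jm,"side")):
  for u in proj(n,b2w(p,P),st): cv2.circle(I,tuple(int(v) for v in u),2,(0,0,255),1)
cv2.imwrite("pics/w8.png",np.hstack([cv2.resize(im[0:320,100:500],(400,320)),cv2.resize(jm[150:300,240:428],(400,320),interpolation=cv2.INTER_CUBIC)]))
E
```

```text
tcp [474.2 -32.3 247.1] F [-3.3  0.6 -2.7] w 14.5 t 17.7833
turn [ 0.05 -0.21  0.01] shift [ 0.1 -1.2  1.1]
[[-1.22106426e+00  1.26913633e-01  2.47073978e+02]]
```

View pics/w8.png

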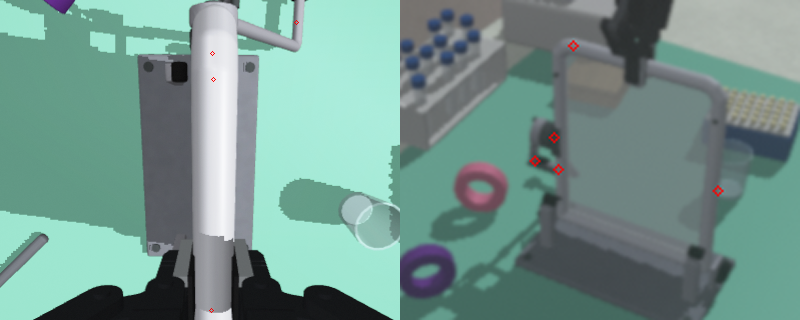

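The shield is upright: the rail is between the fingers at column 213 of the wrist panel, the predicted point (213,79) lies on its centre line, and the open foot point (297,22) is on the rod. Handing in while holding.

```bash
python3 - <<'E'
from h import *
plan([0,0,0]);print(ctrl.finish_job())
E
```

```text
tcp [474.2 -32.2 247.1] F [-3.7 -0.8 -3.2] w 13.8 t 17.8833
turn [ 0.05 -0.2   0.02] shift [-65.2 470.8 247.1]
the job is handed in; nothing more can be done
None
```

The job is handed in at 17.9 s of robot time. The shield is upright and the gripper is still holding its top rail. I did the steps in the order you gave:

- **Tape roll:** I lifted it off the leg's foot and put it in the steel tray. It was last seen inside the tray.
- **Leg:** I flipped it over slowly and it swung open. The positions I predicted for a fully open foot match the camera picture.
- **Shield:** I gripped the rail with 60 N and swung the shield 0.296 rad to upright. The lean worked out from the tool position is 0 to about ±0.01 rad, well clear of the rests (-0.30) and the leg's foot (+0.14). Wrist force was under 6 N.

Three things to know about the checks:

- **Grip width:** The gripper read about 14 mm on the 16 mm tube. I put this down to reading error, because the pictures show the rail between the pads.
- **Leg check:** I confirmed the open leg only from pictures, not by touching it.
- **Other things on the bench:** They look unmoved in the pictures, but I did not measure them again.

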